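Free the specimen feed and hold it four clicks up

TASK

Pick up the small upright mallet and knock the sprung lock pin of the specimen feed down until it snaps and stays down, touching the pin with the mallet only, then stand the mallet upright on the bench again and let go of it. Then swing the feed lever by its upright post away from its stop, feel and count the clicks, and stop exactly four clicks on, never running on to a fifth. The lever springs back if let go, so the program finishes while holding the lever at the fourth click; leave the other things on the bench undisturbed.

Things in the scene. Friction and masses are not known exactly. Their poses are not given: they have to be found in the camera images.
- mallet: loose tapping mallet, 160 g, standing upright on its striking face: white nylon head 38 mm across and 36 mm tall, above it a round light-wood handle 18 mm thick from 36 to 92 mm up, then a knob 22 mm wide up to 107 mm. Origin: centre of the striking face (the underside); z points up the handle
- feeder: the specimen feed, fixed to the bench: grey base plate 190 x 170 x 12 mm (80 mm before to 110 mm behind the origin), white drum 140 mm across, 40 mm high, carrying the click ring, and behind it a white box, top 45 mm up. Origin: bench level under the lever's pivot; x to its back, y to its left, z up. The lock pin stands on the box at x = 76, y = -45 mm
- specimen_well (a point): centre of a low steel collar on the box of the feeder, top 50 mm above the bench, 48 mm across, from which a white round specimen block rises by some mm as the lever swings; not to be handled
- pin_top (a point): middle of the top of the lock pin, a steel pin with a flat head 19 mm wide, behind and to the right on the feeder. Up, the top is 63 mm above the bench; knocked down it sinks 12 mm, to 51 mm, 3 mm above its steel bush. It takes about 12 N to push it past its catch
- lock_pin (a joint): travel of the lock pin, m: 0 is up (the lever is blocked), 0.012 is down. Past 0.009 its catch holds it down; short of about 0.008 it springs up again
- lever_post (a point): point on the axis of the upright black post at the end of the steel feed lever, 90 mm above the bench and 110 mm from the pivot axis. The post is round, 14 mm thick, free all round from 65 to 108 mm above the bench. Below it lies the bar of the lever, 57 to 65 mm above the bench and 14 mm wide
- lever_pivot (a point): top of the lever's hub (34 mm wide, 68 mm above the bench), on its vertical pivot axis. At its stop the lever points to the feeder's front and left, 0.5 rad to the left of straight front (-x of the feeder). It turns level, anticlockwise seen from above, so the post passes the front towards the right; 1.25 rad at most. The lock pin, while up, blocks it after a few hundredths of a rad
- feed_lever: the whole lever with hub, bar and post; origin at bench level on the pivot axis, x axis along the bar to the post, z up. A return spring pushes back with about 7 to 9 N at the post; each click adds some 3 to 5 N just before it and takes off as much just after it. Midway between two clicks only the spring is felt. The lever never stays by itself
- click_ring: aluminium click ring 132 mm across on the drum, fixed, but set at a different angle every time. It has 7 dark radial ribs 0.16 rad apart; the lever clicks as its bar passes over each. Origin: bench level on the pivot axis, z up; x points along the first rib, the others follow anticlockwise. The first rib lies 0.12 to 0.32 rad on from the lever's stop
- objective_canister: bystander: round canister with black lid, 38 mm across, 57 mm tall; origin at the centre of its underside
- immersion_oil: bystander: small amber dropper bottle, 68 mm tall; origin at the centre of its underside
- bench_timer: bystander: white bench timer 57 x 62 x 58 mm; origin at the centre of its underside
There are look-alikes about, which are no part of the job. What is shaped like the mallet but pink or yellow is not meant.

How it is judged:
By the outcome, as a careful person would: the job done as asked, in the order asked, and still so for the second after the job is handed in, while the arm keeps its last pose, push and grip.
It also fails if it takes over 72 s, if anything falls off the work surface, if the arm or the gripper's body presses on something with over 40 N, if the wrist force passes 120 N, or if a joint passes its speed limit or range.

ROBOT

A 6-joint arm with a two-finger parallel gripper is mounted at the origin on a cart in front of the work surface, level with it; the furniture and walls round the work are solid. World frame = base frame: x ahead of the robot, y to its left, z up, the work surface at z = 0. Lengths are in m, angles in degrees, forces in N, time in s.
With the tool pointing down it reaches from about 0.375 to 0.9 m from the base axis. Payload 3.1 kg.
Tool frame: the origin (TCP) lies midway between the tips of the shut fingers; the grasp point (between the pads) lies bot.pinch_z behind it (bot.pinch_z is the distance from the TCP to the grasp point, in m); z points along the fingers, y is the direction in which the jaws open and shut (so a half turn about z gives the same grasp; the last joint's range is limited). The gripper opens to 87 mm and grips with 3 to 60 N. Pads are 19 mm wide; open, the fingers measure 117 mm over their backs; the gripper's body (75 mm by 190 mm) begins 51 mm behind the grasp point.
Start: joints at [-86.316, 30.224, 82.088, -0, 67.689, -10.227], TCP at [0.15, -0.607, 0.223] pointing down, gripper open.
Joint ranges: [-176.69, 176.69], [-43.24, 126.21], [12.49, 139.97], [-82, 262], [0, 151.66], [-163.58, 163.58]. Speed limits (degrees/s): [159.86, 159.86, 180, 180, 180, 180].

INTERFACE

Orientations are given as a 3x3 rotation matrix whose columns are the frame's x, y, z axes.
In Python, from rig import bot gives the robot as it stands.
- The arm moves only by the tool apply_moves, never from a script. Its argument "motion" is text: rows parted by semicolons, each of 7 numbers parted by spaces: the shift along the tool's x, y, z in m, then the turn, a rotation vector about the tool's x, y, z in degrees, then the finger opening in m, from 0 to 0.087. A call has exactly 8 rows; each row is the pose to reach, as a shift and turn from the pose commanded when the call began, along the tool's axes at that moment; what a row does not reach only later rows make up. A row lasts 1/8 s, in which the tool goes at most 62.5 mm and 10.7 degrees, less where a joint would pass 70% of its speed; a pose out of reach is approached as far as the arm can. A call with a gripper value outside its range is refused whole. The fingers move at their own pace and stop on an object; the grip force is fixed at half the most. Time passes only in rows, so rows that repeat a pose let the fingers close, or fill a call up. It gives the time, the measured TCP pose, the force and the opening at its end, in the units of the state.
- bot.read_state(): the state, without advancing time (a new reading comes with each control period).
- bot.capture(name): name is "side" or "top" or "wrist"; returns the picture (384x512x3 uint8, red, green, blue); there is no depth.
- bot.get_calibration(name): a dict with "fx", "fy", "cx", "cy" (pixels), "rvec" (rotation vector, rad) and "tvec" (3), from world to camera coordinates, as OpenCV has them. Camera axes: x right, y down, z forward; pixel columns grow to the right and rows downward; lengths in m; the calibration is good to about 2 mm. A picture is of the moment at which its call begins: read the wrist's pose just before it. get_calibration takes no time and is no camera call; for the wrist camera it gives the pose at the moment of the call.
- bot.hand_in(): hands the job in, once; it reports no verdict.
Trained networks look in the newest picture that a camera, given by its name, has taken for a name from the list of things; names that differ only in an ending like _2 or _b are one class to them, and where a whole thing is asked for, a point or a joint stands for the part that bears it (a point fixed in the world has none). Each returns a list of dicts, best first, with "p" (0 to 1); they miss things now and then, are a little off and sometimes report something else, mostly with a low value. They report only what shows in the picture. A call takes as long as a camera call. They do not tell look-alikes from the thing itself.
- bot.find_in(name, camera): "point" ([x, y, z] in m, in world coordinates, good to about 4 mm: the middle of the surface that is visible of it).
The state is a dict: "time_s": time; "joint_positions": joint angles; "qvel": joint speeds; "tau": joint torques, N m; "position": TCP position; "tcp_rot": TCP orientation; "force": force on the tool from outside, world axes, zero at the start; "moment": the same for the moment, N m; "opening": opening from 0.0 (shut) to 1.0 (fully open).
Only numpy, scipy, OpenCV 4.12 (cv2) and the standard library are available. Lean on these libraries where they do the work, as an engineer would, in place of code of your own. Each camera call takes 0.05 s, during which the arm holds its last target.

## Working session

There is one attempt and no reset: what is moved stays moved. The work goes in short steps, Python scripts to look and compute and a tool call to move; the robot and the scene stay as the last step left them, time stands still between calls to the robot, and variables do not carry over. Pictures are saved under pics/ and viewed, and the job is handed in when it is done.

Besides the shell and the picture viewer there is one more tool, called after ">>>" as name(argument=value, ...), one argument or row to a line, values as JSON. apply_moves: Moves the arm, as the interface text tells. Its arguments: {"type":"object","properties":{"motion":{"type":"string"}},"required":["motion"]}

```bash
ls; mkdir -p pics; python3 - <<'E'
from rig import bot
import cv2
s=bot.read_state();print(s,bot.pinch_z)
for c in ["side","top","wrist"]:
    im=bot.capture(c);cv2.imwrite(f"pics/{c}0.png",im[:,:,::-1]);print(c,bot.get_calibration(c))
    for n in ["mallet","feeder","pin_top","lever_post","lever_pivot","click_ring","specimen_well","objective_canister","immersion_oil","bench_timer"]:
        if c!="wrist":
            print(n,[(([round(float(v),4) for v in d["point"]]),round(d["p"],2)) for d in bot.find_in(n,c)][:4])
E
```

```text
pics
{'time_s': 0.0, 'joint_positions': array([-8.63168171e+01,  3.02787757e+01,  8.21568058e+01, -1.66323466e-03,
        6.76888666e+01, -1.02273766e+01]), 'qvel': array([ 0.01590273, -0.01107717, -0.06122836, -0.0212536 ,  0.00580553,
        0.03787204]), 'tau': array([ 2.17307224e-04, -4.40047181e+01, -1.76592922e+01,  6.32789894e-02,
        5.79575880e-02, -1.47762448e-04]), 'position': array([ 0.1502259 , -0.60591806,  0.22157135]), 'tcp_rot': array([[ 9.70669565e-01,  2.40417487e-01, -1.66329888e-04],
       [ 2.40417276e-01, -9.70667215e-01,  2.16581459e-03],
       [ 3.59248732e-04, -2.14227888e-03, -9.99997641e-01]]), 'force': array([-0.0311483 ,  0.36981688, -0.36956604]), 'moment': array([ 0.02224425,  0.07875608, -0.02618454]), 'opening': 1.0035168829574401} 0.0187
side {'fx': 429.3810756504803, 'fy': 429.3810756504803, 'cx': 256.00306606411255, 'cy': 193.68399824736366, 'rvec': array([ 0.42159733, -2.80099311,  1.12479771]), 'tvec': array([0.53088433, 0.1842799 , 1.16245418])}
mallet [([0.4872, -0.3641, 0.0332], 0.79), ([0.5111, -0.289, 0.0357], 0.77), ([0.3892, -0.37
[... 794 characters left out ...]
.0185, 0.0412], 0.78)]
pin_top [([0.5496, -0.0055, 0.0586], 0.75), ([0.5919, -0.0261, 0.0434], 0.29)]
lever_post [([0.5572, -0.0139, 0.0703], 0.79)]
lever_pivot [([0.5918, -0.015, 0.0425], 0.76)]
click_ring [([0.5895, -0.0262, 0.0462], 0.56), ([0.4901, 0.3048, 0.0553], 0.24)]
specimen_well [([0.5938, -0.013, 0.0412], 0.65), ([0.5142, -0.2909, 0.0387], 0.37)]
objective_canister [([0.4891, 0.3054, 0.0547], 0.41)]
immersion_oil []
bench_timer [([0.7181, -0.272, 0.0568], 0.82)]
wrist {'fx': 314.17324185194843, 'fy': 314.17324185194843, 'cx': 254.6678553708437, 'cy': 194.67717284633443, 'rvec': array([-2.30128803,  1.80178632,  0.23866523]), 'tvec': array([-0.62609542, -0.03200364,  0.38844339])}
```

View pics/side0.png

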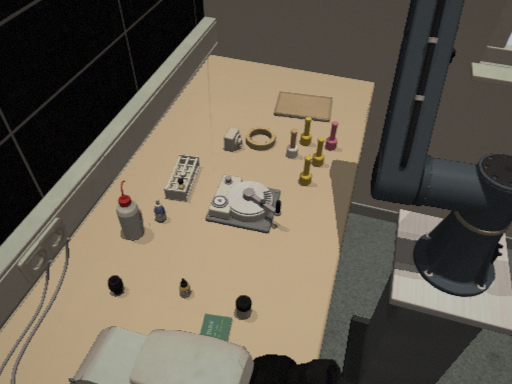

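View pics/top0.png

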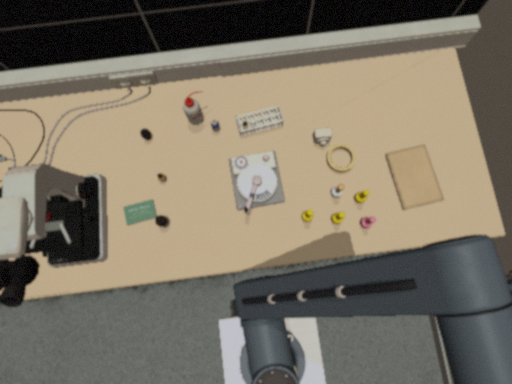

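View pics/wrist0.png

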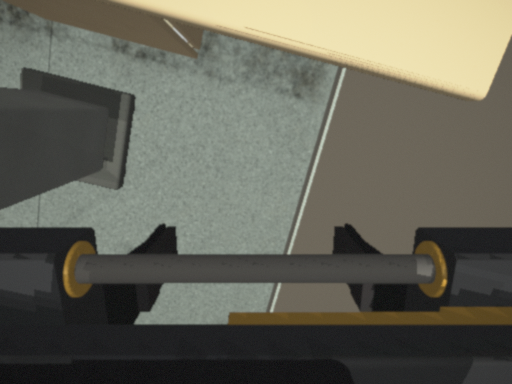

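```bash
cat > h.py <<'E'
import numpy as np, cv2
from rig import bot
def cal(c):
    k=bot.get_calibration(c);K=np.array([[k['fx'],0,k['cx']],[0,k['fy'],k['cy']],[0,0,1.]])
    return K,np.array(k['rvec'],float),np.array(k['tvec'],float)
def proj(P,c,k=None):
    K,r,t=k or cal(c);return cv2.projectPoints(np.atleast_2d(np.array(P,float)),r,t,K,None)[0][:,0]
def ray(uv,c,z,k=None):
    K,r,t=k or cal(c);R=cv2.Rodrigues(r)[0];d=R.T@np.linalg.inv(K)@np.array([uv[0],uv[1],1.]);o=-R.T@t
    return o+d*(z-o[2])/d[2]
def tri(pts):
    A=[];b=[]
    for uv,c in pts:
        K,r,t=cal(c);R=cv2.Rodrigues(r)[0];d=R.T@np.linalg.inv(K)@np.array([uv[0],uv[1],1.]);d/=np.linalg.norm(d);o=-R.T@t
        M=np.eye(3)-np.outer(d,d);A.append(M);b.append(M@o)
    return np.linalg.lstsq(np.vstack(A),np.hstack(b),rcond=None)[0]
def crop(im,x0,x1,y0,y1,s,name):
    cv2.imwrite('pics/'+name,cv2.resize(im[y0:y1,x0:x1,::-1],None,fx=s,fy=s,interpolation=cv2.INTER_CUBIC))
E
python3 - <<'E'
from h import *
im=cv2.imread('pics/top0.png')[:,:,::-1]
crop(im,220,300,140,225,7,'t1.png');crop(im,290,390,160,240,7,'t2.png')
im=cv2.imread('pics/side0.png')[:,:,::-1]
crop(im,195,295,165,240,7,'s1.png');crop(im,275,355,105,195,6,'s2.png')
for p in ([.5111,-.289,0],[.5111,-.289,.107]): print(proj(p,'top'),proj(p,'side'))
E
```

```text
[[333.43267708 194.75819665]] [[292.9706261  156.05337609]]
[[339.27101292 188.16850996]] [[295.5817423  130.84657099]]
```

View pics/t1.png

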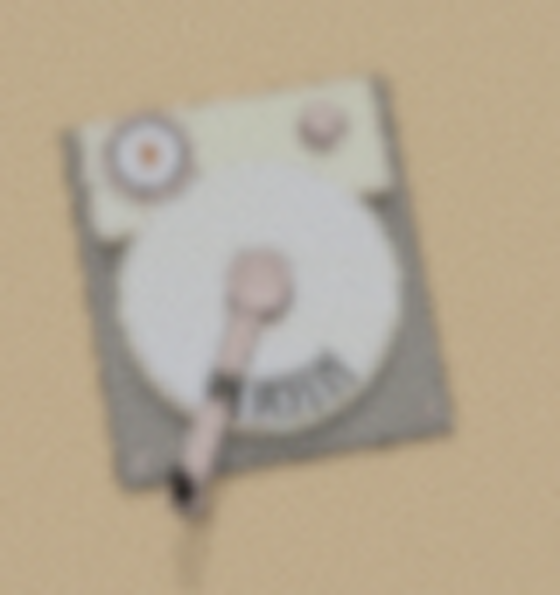

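View pics/t2.png

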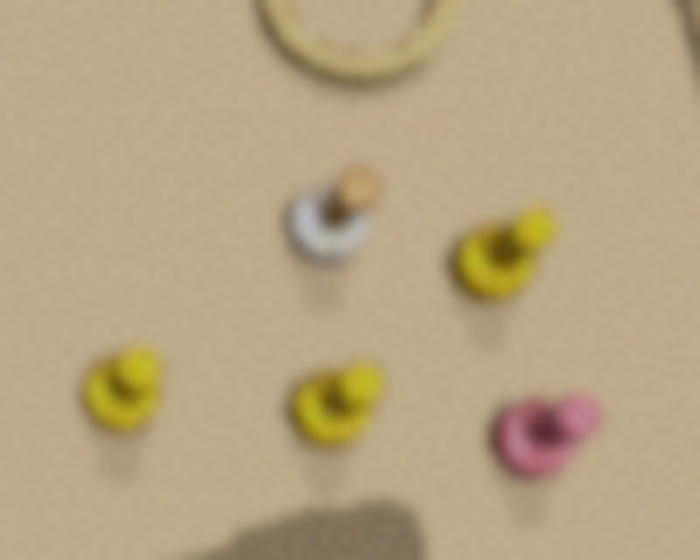

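View pics/s1.png

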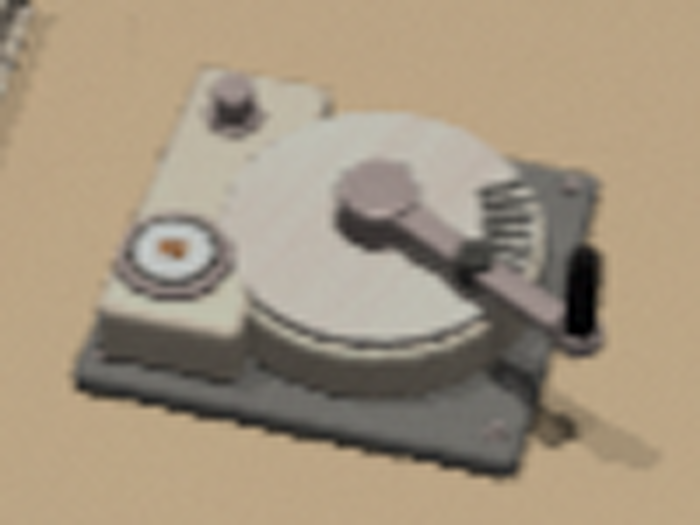

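View pics/s2.png

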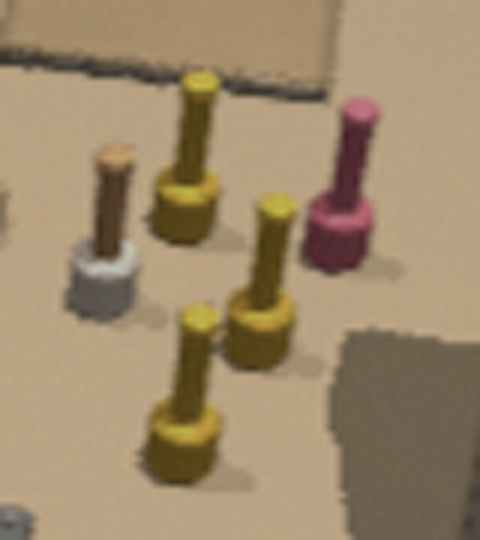

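```bash
python3 - <<'E'
from h import *
f=lambda u,v,s,x,y:((u+.5)/s-.5+x,(v+.5)/s-.5+y)
T=dict(knob=f(360,187,7,290,160),pin=f(322,123,7,220,140),hub=f(260,283,7,220,140),well=f(148,155,7,220,140))
S=dict(knob=f(115,155,6,275,105),pin=f(233,88,7,195,165),hub=f(380,188,7,195,165),well=f(175,248,7,195,165))
Z=dict(knob=.107,pin=.063,hub=.068,well=.05)
for k in T: print(k,tri([(T[k],'top'),(S[k],'side')]).round(4),ray(T[k],'top',Z[k]).round(4),ray(S[k],'side',Z[k]).round(4))
# yellow etc
for n,(u,v) in dict(y1=(540,228),y2=(363,384),y3=(142,365),p=(578,413)).items(): print(n,ray(f(u,v,7,290,160),'top',.107).round(4))
# base corners z=.012 top
for (u,v) in [(70,128),(383,75),(452,433),(120,488)]: print(ray(f(u,v,7,220,140),'top',.012).round(4))
E
```

```text
knob [ 0.5181 -0.2971  0.1008] [ 0.5165 -0.2957  0.107 ] [ 0.5172 -0.2894  0.107 ]
pin [ 0.6627 -0.068   0.0598] [ 0.6601 -0.068   0.063 ] [ 0.6632 -0.0652  0.063 ]
hub [ 0.5848 -0.0275  0.063 ] [ 0.5829 -0.0275  0.068 ] [ 0.5841 -0.023   0.068 ]
well [0.6592 0.0187 0.0499] [0.659  0.0187 0.05  ] [0.6594 0.0187 0.05  ]
y1 [ 0.4864 -0.3747  0.107 ]
y2 [ 0.4254 -0.2808  0.107 ]
y3 [ 0.4473 -0.1822  0.107 ]
p [ 0.3995 -0.3755  0.107 ]
[0.6899 0.0571 0.012 ]
[ 0.6968 -0.1047  0.012 ]
[ 0.5081 -0.113   0.012 ]
[0.5023 0.0535 0.012 ]
```

```bash
cat >> h.py <<'E'
def goto(p,yaw,from_pose=None):
    """tool shift & turn from current measured pose to world p with tool down, x axis at yaw deg"""
    s=bot.read_state();R=np.array(s['tcp_rot']);P=np.array(s['position'])
    a=np.radians(yaw);Rt=np.array([[np.cos(a),np.sin(a),0],[np.sin(a),-np.cos(a),0],[0,0,-1.]])
    d=R.T@(np.array(p)-P);rv=np.degrees(cv2.Rodrigues(R.T@Rt)[0].ravel())
    print('t',s['time_s'],'pos',P.round(4),'yaw',np.degrees(np.arctan2(R[1,0],R[0,0])).round(2),'F',np.array(s['force']).round(2),'op',round(s['opening'],3),'j',np.array(s['joint_positions']).round(1))
    print('shift',d.round(4),'turn',rv.round(2),'len',np.linalg.norm(d).round(4));return d,rv
E
python3 -c "
from h import *
goto([.517,-.293,.22],30)
K,r,t=cal('wrist');R=cv2.Rodrigues(r)[0];c=-R.T@t;s=bot.read_state();print('cam in tool',s['tcp_rot'].T@(c-s['position']),s['tcp_rot'].T@R.T[:,2])"
```

```text
t 1.15 pos [ 0.1503 -0.6066  0.2226] yaw 13.91 F [-0.59 -0.5   0.12] op 1.001 j [-86.3  30.2  82.1   0.   67.7 -10.2]
shift [ 0.4314 -0.2163  0.0026] turn [  0.    -0.   -16.09] len 0.4825
cam in tool [ 0.07057477  0.00068783 -0.16147409] [-0.26187189  0.00107443  0.96510205]
```

>>> apply_moves(
  motion="0.054 -0.027 0 0 0 -2 0.06; 0.108 -0.054 0 0 0 -4 0.06; 0.162 -0.081 0 0 0 -6 0.06; 0.216 -0.108 0 0 0 -8 0.06; 0.27 -0.135 0 0 0 -10 0.06; 0.324 -0.162 0 0 0 -12 0.06; 0.378 -0.189 0 0 0 -14 0.06; 0.431 -0.216 0.002 0 0 -16 0.06",
)

```text
time_s: 2.15
position: [0.5183, -0.2922, 0.2209]
tcp_rot: [[0.866, 0.5, 0.001], [0.5, -0.866, -0.001], [0.0, 0.001, -1.0]]
force: [0.6, -0.4, 0.7]
opening: 0.688
```

```bash
python3 - <<'E'
from h import *
im=bot.capture('wrist');im=bot.capture('wrist');goto([.517,-.293,.22],30)
cv2.imwrite('pics/w1.png',im[:,:,::-1])
for p in ([.517,-.293,.107],[.517,-.293,.0],[.517,-.293,.036]): print(proj(p,'wrist'))
E
```

```text
t 2.25 pos [ 0.5205 -0.2889  0.2205] yaw 30.32 F [ 0.   -0.64  0.07] op 0.689 j [-39.8  28.   86.7   0.2  65.3  19.8]
shift [-0.0051  0.0018  0.0005] turn [-0.   -0.14  0.32] len 0.0055
[[255.84332737 195.86205258]]
[[255.45334618 173.07741327]]
[[255.55912825 179.25772754]]
```

View pics/w1.png

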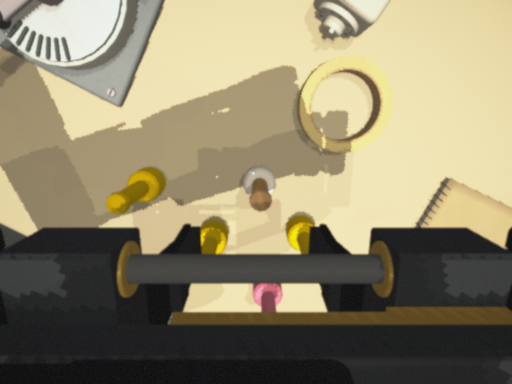

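```bash
python3 - <<'E'
from h import *
k=cal('wrist');im=bot.capture('wrist');k2=cal('wrist');goto([.517,-.293,.22],30)
crop(im,200,320,140,240,6,'w2.png')
print(k[1]-k2[1],k[2]-k2[2]); np.savez('k.npz',*k)
E
```

```text
t 2.3 pos [ 0.5185 -0.291   0.2204] yaw 30.21 F [-0.02 -0.55 -0.07] op 0.687 j [-40.1  28.   86.7   0.   65.3  19.7]
shift [-0.0023  0.001   0.0004] turn [ 0.   -0.01  0.21] len 0.0025
[-0.00315292 -0.00124559 -0.00182484] [2.32340204e-04 2.44502591e-03 5.40133493e-05]
```

View pics/w2.png

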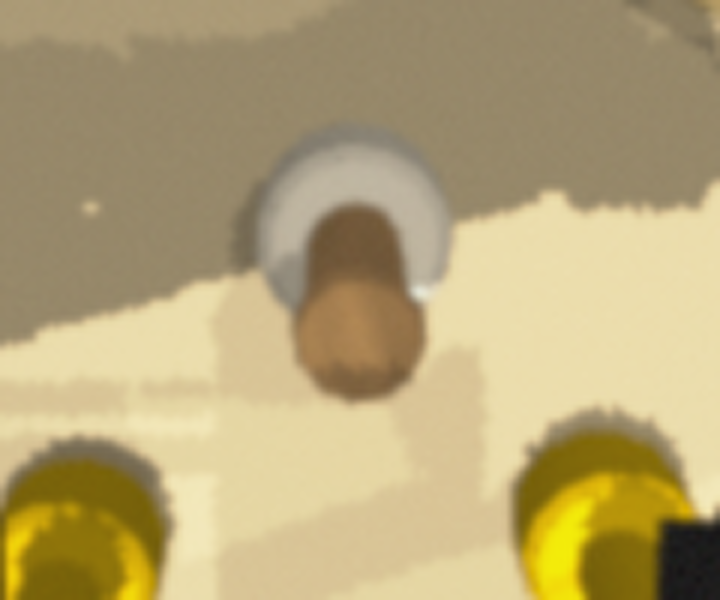

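```bash
python3 - <<'E'
from h import *
z=np.load('k.npz');k=tuple(z[f'arr_{i}'] for i in range(3))
f=lambda u,v,s,x,y:((u+.5)/s-.5+x,(v+.5)/s-.5+y)
for zz,uv in ((.107,(360,335)),(.036,(355,232))): print(ray(f(*uv,6,200,140),'wrist',zz,k).round(4), ray(f(*uv,6,200,140),'wrist',zz,cal('wrist')).round(4))
goto([.511,-.295,.05],30)
E
```

```text
[ 0.5191 -0.2957  0.107 ] [ 0.5168 -0.2979  0.107 ]
[ 0.5198 -0.2955  0.036 ] [ 0.5174 -0.2978  0.036 ]
t 2.3 pos [ 0.5185 -0.291   0.2204] yaw 30.21 F [-0.02 -0.55 -0.07] op 0.687 j [-40.1  28.   86.7   0.   65.3  19.7]
shift [-0.0085 -0.0003  0.1704] turn [ 0.   -0.01  0.21] len 0.1706
```

>>> apply_moves(
  motion="0 0.0015 0.03 0 0 0 0.06; 0 0.003 0.07 0 0 0 0.06; 0 0.003 0.11 0 0 0 0.06; 0 0.003 0.14 0 0 0 0.06; 0 0.003 0.16 0 0 0 0.06; 0 0.003 0.171 0 0 0 0.06; 0 0.003 0.171 0 0 0 0.06; 0 0.003 0.171 0 0 0 0.06",
)

```text
time_s: 3.3
position: [0.5185, -0.2967, 0.0504]
tcp_rot: [[0.867, 0.498, 0.001], [0.498, -0.867, -0.001], [0.0, 0.002, -1.0]]
force: [0.4, -0.1, 0.6]
opening: 0.693
```

```bash
python3 - <<'E'
from h import *
im=bot.capture('wrist');goto([.518,-.2965,.05],30)
cv2.imwrite('pics/w3.png',im[:,:,::-1])
E
```

```text
t 3.35 pos [ 0.5187 -0.2967  0.0506] yaw 29.9 F [-0.17 -0.05 -0.54] op 0.691 j [-40.5  41.6  93.4  -0.   44.8  19.6]
shift [-0.0005 -0.0005  0.0006] turn [ 0.11 -0.04 -0.1 ] len 0.0009
```

View pics/w3.png

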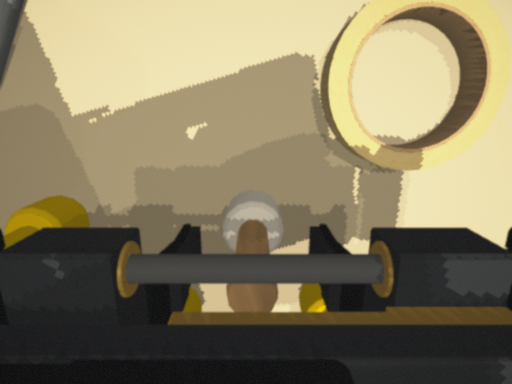

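>>> apply_moves(
  motion="0 0 0 0 0 0 0.03; 0 0 0 0 0 0 0.02; 0 0 0 0 0 0 0.01; 0 0 0 0 0 0 0; 0 0 0 0 0 0 0; 0 0 0 0 0 0 0; 0 0 0 0 0 0 0; 0 0 0 0 0 0 0",
)

```text
time_s: 4.35
position: [0.5182, -0.2959, 0.0496]
tcp_rot: [[0.867, 0.499, -0.0], [0.499, -0.867, 0.0], [-0.0, -0.0, -1.0]]
force: [-0.5, 1.3, 0.2]
opening: 0.214
```

```bash
python3 - <<'E'
from h import *
goto([.518,-.2965,.05],30)
E
```

```text
t 4.35 pos [ 0.5182 -0.2959  0.0496] yaw 29.91 F [-0.49  1.35  0.16] op 0.214 j [-40.4  41.7  93.5   0.   44.8  19.6]
shift [-0.0005  0.0004 -0.0004] turn [-0.01  0.   -0.09] len 0.0008
```

>>> apply_moves(
  motion="0 0 -0.03 0 0 0 0; 0 0 -0.07 0 0 0 0; 0 0 -0.11 0 0 0 0; 0.03 -0.022 -0.14 0 0 0 0; 0.07 -0.052 -0.15 0 0 0 0; 0.115 -0.085 -0.15 0 0 0 0; 0.155 -0.115 -0.15 0 0 0 0; 0.17 -0.126 -0.15 0 0 0 0",
)

```text
time_s: 5.35
position: [0.6031, -0.099, 0.1991]
tcp_rot: [[0.865, 0.501, -0.001], [0.501, -0.865, 0.001], [-0.0, -0.001, -1.0]]
force: [-0.1, -1.1, -1.5]
opening: 0.209
```

>>> apply_moves(
  motion="0 0 0 0 0 0 0; 0 0 0 0 0 0 0; 0 0 0 0 0 0 0; 0 0 0 0 0 0 0; 0 0 0 0 0 0 0; 0 0 0 0 0 0 0; 0 0 0 0 0 0 0; 0 0 0 0 0 0 0",
)

```text
time_s: 6.35
position: [0.6027, -0.1019, 0.1995]
tcp_rot: [[0.867, 0.499, -0.0], [0.499, -0.867, -0.0], [-0.0, -0.0, -1.0]]
force: [0.3, -0.1, -1.4]
opening: 0.213
```

```bash
python3 - <<'E'
from h import *
k=cal('wrist');np.savez('k.npz',*k)
im=bot.capture('wrist');goto([.6625,-.067,.15],30)
cv2.imwrite('pics/w4.png',im[:,:,::-1])
E
```

```text
t 6.4 pos [ 0.6027 -0.1019  0.1995] yaw 29.92 F [ 0.87  0.57 -1.17] op 0.213 j [-20.1  30.7  85.5  -0.   63.9  40. ]
shift [ 0.0692 -0.0005  0.0495] turn [ 0.    0.   -0.08] len 0.0851
```

View pics/w4.png

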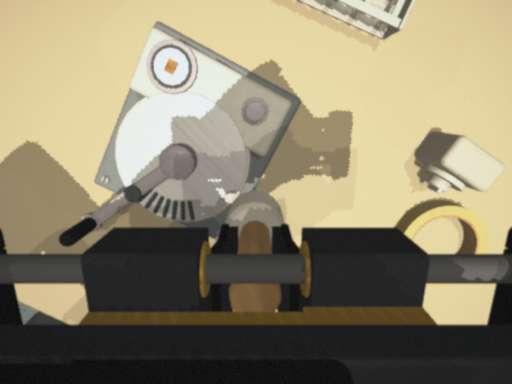

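```bash
python3 - <<'E'
from h import *
im=cv2.imread('pics/w4.png')[:,:,::-1]
crop(im,125,285,90,230,5,'w4a.png')
E
```

```text
(no output)
```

View pics/w4a.png

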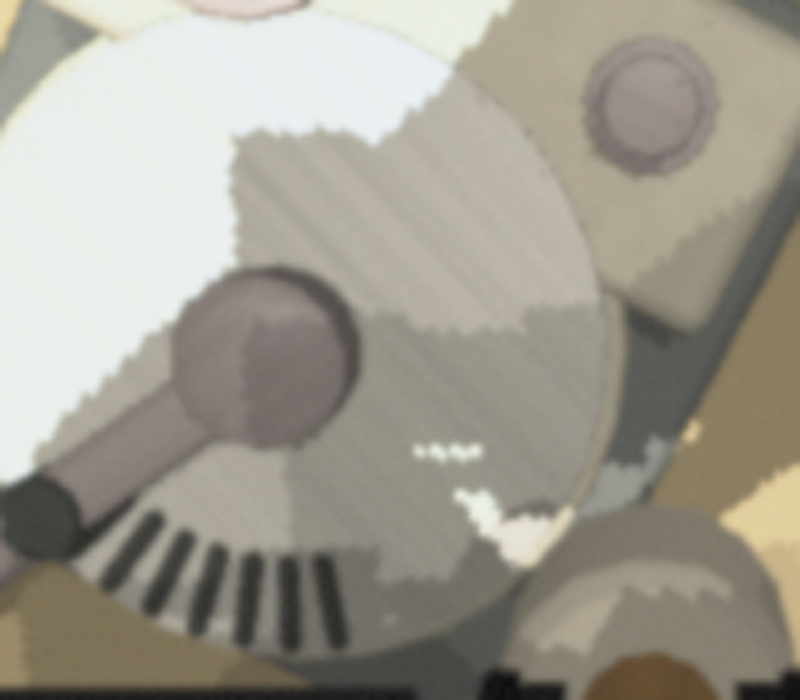

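```bash
python3 - <<'E'
from h import *
z=np.load('k.npz');k=tuple(z[f'arr_{i}'] for i in range(3))
f=lambda u,v:((u+.5)/5-.5+125,(v+.5)/5-.5+90)
g=lambda u,v,zz:ray(f(u,v),'wrist',zz,k)
pin=g(652,103,.063);hub=g(260,355,.068);print('pin',pin,'hub',hub)
d=(pin-hub)[:2];yaw=np.arctan2(d[1],d[0])-np.arctan2(-45,76);print('yaw',yaw,np.linalg.norm(d))
stop=np.pi-.5+yaw
for a,b in (((128,505),(85,550)),((155,517),(108,585)),((185,538),(150,608)),((217,550),(195,630)),((252,558),(245,640)),((290,562),(290,645)),((325,560),(340,643))):
    m=[(g(*q,.042)-hub)[:2] for q in(a,b)];print([ (np.linalg.norm(v).round(3),((np.arctan2(v[1],v[0])-stop)%6.283).round(3)) for v in m])
goto([pin[0],pin[1],.16],30)
# bar direction
for p in((45,520),):
    v=(g(*p,.065)-hub)[:2];print('bar',np.arctan2(v[1],v[0])-stop)
E
```

```text
pin [ 0.66364031 -0.06806544  0.063     ] hub [ 0.58736571 -0.02703865  0.068     ]
yaw 0.04110181837579879 0.08660838141796573
[(np.float64(0.051), np.float64(0.189)), (np.float64(0.065), np.float64(0.189))]
[(np.float64(0.049), np.float64(0.305)), (np.float64(0.068), np.float64(0.314))]
[(np.float64(0.05), np.float64(0.457)), (np.float64(0.067), np.float64(0.46))]
[(np.float64(0.049), np.float64(0.6)), (np.float64(0.068), np.float64(0.615))]
[(np.float64(0.049), np.float64(0.753)), (np.float64(0.067), np.float64(0.775))]
[(np.float64(0.048), np.float64(0.918)), (np.float64(0.067), np.float64(0.919))]
[(np.float64(0.048), np.float64(1.073)), (np.float64(0.067), np.float64(1.08))]
t 6.4 pos [ 0.6027 -0.1019  0.1995] yaw 29.92 F [ 0.87  0.57 -1.17] op 0.213 j [-20.1  30.7  85.5  -0.   63.9  40. ]
shift [0.0697 0.001  0.0395] turn [ 0.    0.   -0.08] len 0.0801
bar 0.043019656658149774
```

>>> apply_moves(
  motion="0.03 0.001 0.01 0 0 0 0; 0.055 0.001 0.03 0 0 0 0; 0.07 0.001 0.05 0 0 0 0; 0.07 0.001 0.065 0 0 0 0; 0.07 0.001 0.075 0 0 0 0; 0.07 0.001 0.075 0 0 0 0; 0.07 0.001 0.075 0 0 0 0; 0.07 0.001 0.075 0 0 0 0",
)

```text
time_s: 7.4
position: [0.6643, -0.0683, 0.1256]
tcp_rot: [[0.867, 0.498, 0.002], [0.498, -0.867, -0.0], [0.001, 0.001, -1.0]]
force: [0.2, 0.3, -1.6]
opening: 0.213
```

```bash
python3 - <<'E'
from h import *
im=bot.capture('wrist');goto([.6636,-.068,.1],30)
cv2.imwrite('pics/w5.png',im[:,:,::-1]);im=bot.capture('side');crop(im,180,300,120,240,5,'s5.png')
print(proj([.6636,-.068,.063],'side'))
E
```

```text
t 7.45 pos [ 0.6643 -0.0682  0.1255] yaw 29.9 F [ 0.7   0.04 -1.24] op 0.214 j [-15.4  39.8  80.3  -0.   59.8  44.7]
shift [-0.0005 -0.0006  0.0255] turn [ 0.06 -0.06 -0.1 ] len 0.0255
[[228.02169653 176.49892789]]
```

View pics/w5.png

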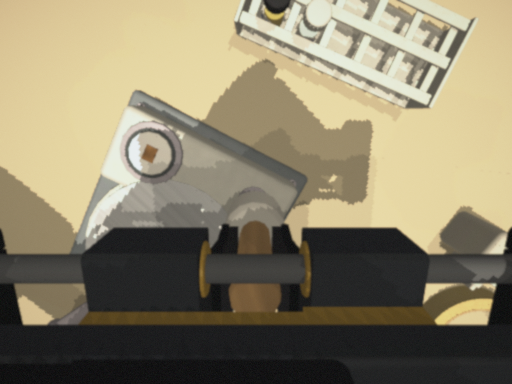

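View pics/s5.png

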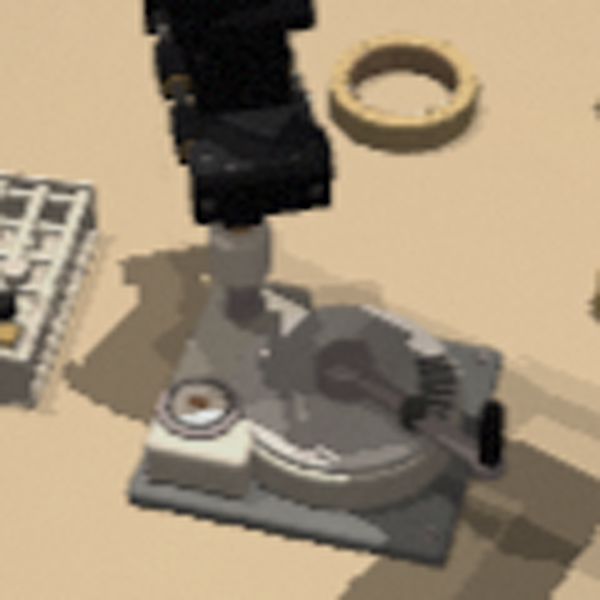

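>>> apply_moves(
  motion="0 0 0.006 0 0 0 0; 0 0 0.011 0 0 0 0; 0 0 0.015 0 0 0 0; 0 0 0.019 0 0 0 0; 0 0 0.022 0 0 0 0; 0 0 0.024 0 0 0 0; 0 0 0.025 0 0 0 0; 0 0 0.025 0 0 0 0",
)

```text
time_s: 8.5
position: [0.6647, -0.0682, 0.1004]
tcp_rot: [[0.867, 0.499, 0.002], [0.499, -0.867, -0.001], [0.001, 0.001, -1.0]]
force: [-0.5, 0.3, 5.4]
opening: 0.212
```

>>> apply_moves(
  motion="0 0 0.001 0 0 0 0; 0 0 0.001 0 0 0 0; 0 0 0.002 0 0 0 0; 0 0 0.002 0 0 0 0; 0 0 0.002 0 0 0 0; 0 0 0.002 0 0 0 0; 0 0 0.002 0 0 0 0; 0 0 0.002 0 0 0 0",
)

```text
time_s: 9.5
position: [0.6658, -0.0683, 0.1002]
tcp_rot: [[0.867, 0.499, 0.005], [0.499, -0.867, -0.001], [0.003, 0.003, -1.0]]
force: [-1.6, 0.3, 11.1]
opening: 0.212
```

>>> apply_moves(
  motion="0 0 -0.01 0 0 0 0; 0 0 -0.03 0 0 0 0; 0 0 -0.06 0 0 0 0; -0.02 0 -0.09 0 0 0 0; -0.05 0 -0.1 0 0 0 0; -0.07 0 -0.1 0 0 0 0; -0.07 0 -0.1 0 0 0 0; -0.07 0 -0.1 0 0 0 0",
)

```text
time_s: 10.5
position: [0.6039, -0.1026, 0.1972]
tcp_rot: [[0.867, 0.499, 0.0], [0.499, -0.867, 0.0], [0.001, -0.0, -1.0]]
force: [0.0, -0.1, -1.1]
opening: 0.213
```

```bash
python3 - <<'E'
from h import *
k=cal('wrist');np.savez('k2.npz',*k)
im=bot.capture('wrist');goto([.518,-.2965,.2],30)
crop(im,125,305,80,230,4,'w6.png');im=bot.capture('side');crop(im,195,295,155,240,6,'s6.png')
E
```

```text
t 10.55 pos [ 0.6039 -0.1025  0.1971] yaw 29.93 F [ 0.09 -0.06 -0.88] op 0.211 j [-20.1  30.9  85.4   0.   63.6  40. ]
shift [-0.1712  0.1252 -0.0029] turn [-0.01 -0.02 -0.07] len 0.2122
```

View pics/w6.png

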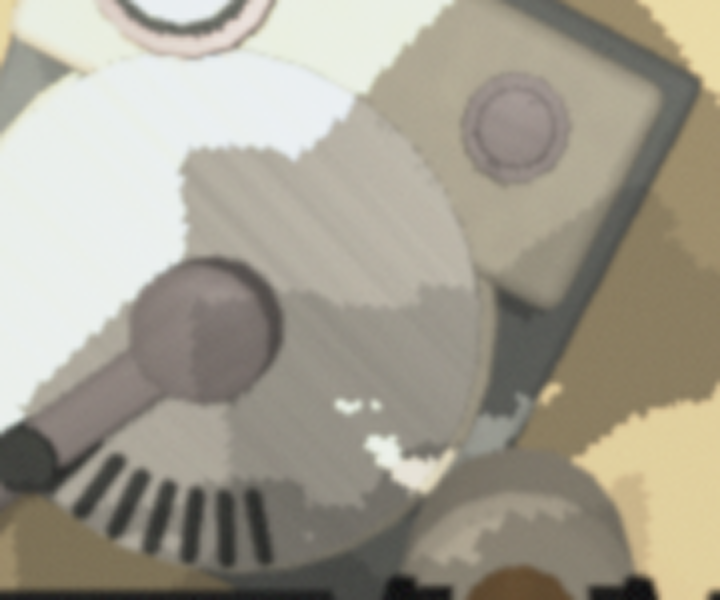

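View pics/s6.png

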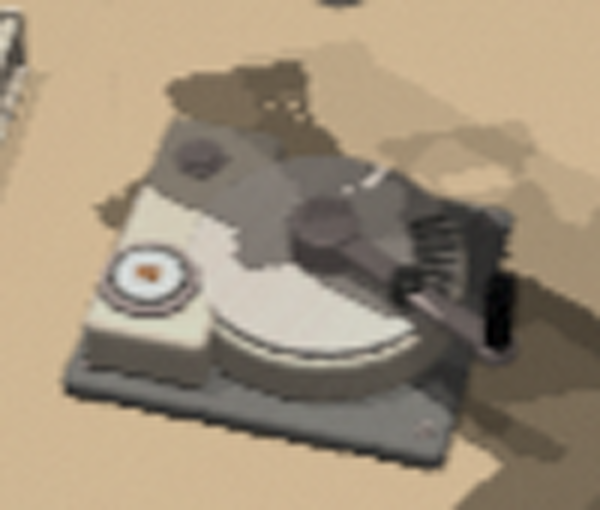

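>>> apply_moves(
  motion="-0.03 0.022 0 0 0 0 0; -0.07 0.051 0 0 0 0 0; -0.11 0.08 0 0 0 0 0; -0.145 0.106 0 0 0 0 0; -0.165 0.12 0 0 0 0 0; -0.171 0.125 0.02 0 0 0 0; -0.171 0.125 0.05 0 0 0 0; -0.171 0.125 0.08 0 0 0 0",
)

```text
time_s: 11.6
position: [0.5182, -0.2968, 0.1166]
tcp_rot: [[0.867, 0.499, 0.001], [0.499, -0.867, -0.001], [0.001, 0.001, -1.0]]
force: [-0.4, 0.3, -1.4]
opening: 0.212
```

>>> apply_moves(
  motion="0 0 0.02 0 0 0 0; 0 0 0.04 0 0 0 0; 0 0 0.05 0 0 0 0; 0 0 0.056 0 0 0 0; 0 0 0.06 0 0 0 0; 0 0 0.063 0 0 0 0; 0 0 0.065 0 0 0 0; 0 0 0.065 0 0 0 0",
)

```text
time_s: 12.6
position: [0.5174, -0.2965, 0.0527]
tcp_rot: [[0.867, 0.499, 0.0], [0.499, -0.867, -0.0], [0.0, 0.0, -1.0]]
force: [-0.5, -1.2, -1.8]
opening: 0.214
```

```bash
python3 - <<'E'
from h import *
goto([.518,-.2965,.05],30)
E
```

```text
t 12.6 pos [ 0.5174 -0.2965  0.0527] yaw 29.91 F [-0.5  -1.2  -1.85] op 0.214 j [-40.5  41.4  93.5  -0.   45.1  19.5]
shift [0.0006 0.0003 0.0027] turn [ 0.02 -0.   -0.09] len 0.0028
```

>>> apply_moves(
  motion="0 0 0.001 0 0 0 0; 0 0 0.002 0 0 0 0; 0 0 0.0025 0 0 0 0; 0 0 0.003 0 0 0 0; 0 0 0.0035 0 0 0 0; 0 0 0.0035 0 0 0 0; 0 0 0.0035 0 0 0 0; 0 0 0.0035 0 0 0 0",
)

```text
time_s: 13.6
position: [0.5175, -0.2966, 0.0495]
tcp_rot: [[0.867, 0.499, 0.001], [0.499, -0.867, -0.0], [0.0, 0.001, -1.0]]
force: [-1.6, -0.1, 5.1]
opening: 0.215
```

>>> apply_moves(
  motion="0 0 -0.0005 0 0 0 0.02; 0 0 -0.0005 0 0 0 0.025; 0 0 -0.0005 0 0 0 0.03; 0 0 -0.0005 0 0 0 0.04; 0 0 -0.0005 0 0 0 0.05; 0 0 -0.0005 0 0 0 0.06; 0 0 -0.0005 0 0 0 0.06; 0 0 -0.0005 0 0 0 0.06",
)

```text
time_s: 14.6
position: [0.5174, -0.2964, 0.0496]
tcp_rot: [[0.867, 0.499, 0.0], [0.499, -0.867, -0.0], [0.0, 0.0, -1.0]]
force: [0.5, 0.2, 0.4]
opening: 0.677
```

>>> apply_moves(
  motion="0 0 -0.015 0 0 0 0.06; 0 0 -0.035 0 0 0 0.06; 0 0 -0.06 0 0 0 0.06; 0 0 -0.09 0 0 0 0.06; 0 0 -0.13 0 0 0 0.06; 0 0 -0.17 0 0 0 0.06; 0 0 -0.17 0 0 0 0.06; 0 0 -0.17 0 0 0 0.06",
)

```text
time_s: 15.6
position: [0.5169, -0.2961, 0.2199]
tcp_rot: [[0.867, 0.499, -0.0], [0.499, -0.867, 0.0], [-0.0, -0.0, -1.0]]
force: [-0.5, 0.4, -0.2]
opening: 0.695
```

```bash
python3 - <<'E'
from h import *
im=bot.capture('wrist');cv2.imwrite('pics/w7.png',im[:,:,::-1])
hub=np.array([.586,-.027])
for th in (0.,):
  a=np.pi-.5+.04+th; p=hub+.11*np.array([np.cos(a),np.sin(a)]);print(p,np.degrees(a)-180)
goto([*p,.20],np.degrees(a)-180)
E
```

```text
[0.48743423 0.02183429] -26.35605857601786
t 15.65 pos [ 0.5166 -0.2958  0.219 ] yaw 29.91 F [-0.25  0.1   0.55] op 0.687 j [-40.5  28.2  86.6  -0.   65.3  19.5]
shift [ 0.1331 -0.2898  0.0194] turn [-0.08  0.08 56.27] len 0.3195
```

View pics/w7.png

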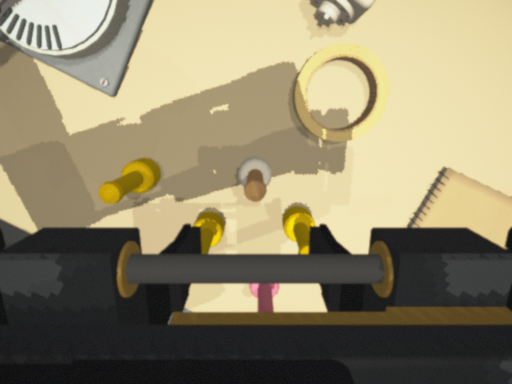

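>>> apply_moves(
  motion="0.017 -0.036 0 0 0 7 0.06; 0.034 -0.073 0 0 0 14 0.06; 0.05 -0.109 0 0 0 21 0.06; 0.067 -0.145 0 0 0 28 0.06; 0.084 -0.182 0 0 0 35 0.06; 0.1 -0.218 0 0 0 42 0.06; 0.117 -0.254 0 0 0 49 0.06; 0.133 -0.29 0.02 0 0 56 0.06",
)

```text
time_s: 16.65
position: [0.4882, 0.0224, 0.1993]
tcp_rot: [[0.896, -0.444, 0.001], [-0.444, -0.896, -0.0], [0.001, -0.0, -1.0]]
force: [-0.5, 0.7, -0.6]
opening: 0.691
```

>>> apply_moves(
  motion="0 0 0 0 0 0 0.06; 0 0 0 0 0 0 0.06; 0 0 0 0 0 0 0.06; 0 0 0 0 0 0 0.06; 0 0 0 0 0 0 0.06; 0 0 0 0 0 0 0.06; 0 0 0 0 0 0 0.06; 0 0 0 0 0 0 0.06",
)

```text
time_s: 17.65
position: [0.488, 0.0213, 0.1996]
tcp_rot: [[0.898, -0.44, 0.0], [-0.44, -0.898, -0.0], [0.0, 0.0, -1.0]]
force: [-0.1, -0.7, -1.2]
opening: 0.689
```

```bash
python3 - <<'E'
from h import *
k=cal('wrist');np.savez('k3.npz',*k)
im=bot.capture('wrist');cv2.imwrite('pics/w8.png',im[:,:,::-1]);goto([.4874,.0218,.0733],-26.4)
E
```

```text
t 17.7 pos [0.488  0.0213 0.1996] yaw -26.08 F [ 0.85  0.02 -0.09] op 0.688 j [-10.6  21.7 102.8   0.   55.6 105.4]
shift [-0.0008 -0.0002  0.1263] turn [-0.   -0.    0.32] len 0.1263
```

View pics/w8.png

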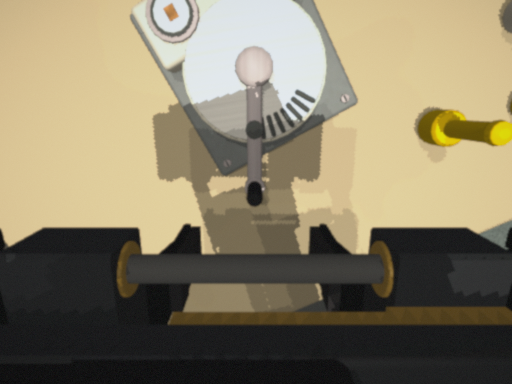

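```bash
python3 - <<'E'
from h import *
im=cv2.imread('pics/w8.png')[:,:,::-1]
crop(im,210,340,40,215,4,'w8a.png')
E
```

```text
(no output)
```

View pics/w8a.png

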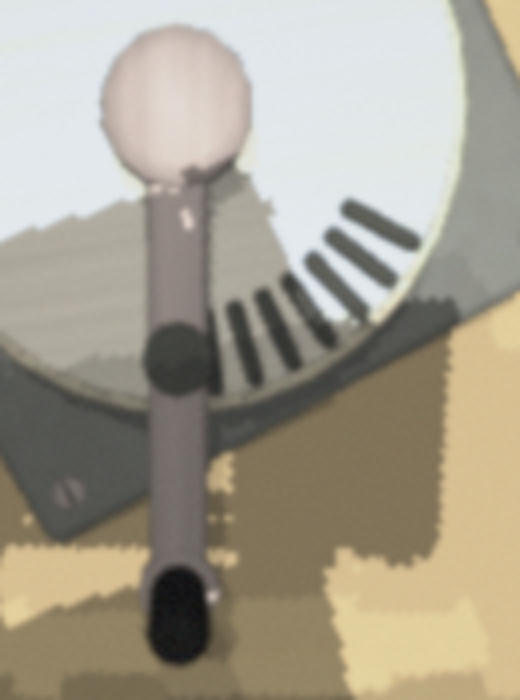

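```bash
python3 - <<'E'
from h import *
z=np.load('k3.npz');k=tuple(z[f'arr_{i}'] for i in range(3))
f=lambda u,v:((u+.5)/4-.5+210,(v+.5)/4-.5+40)
g=lambda u,v,zz:ray(f(u,v),'wrist',zz,k)
hub=g(177,102,.068);post=g(178,633,.108);print(hub,post,np.linalg.norm((post-hub)[:2]))
v=post-hub;st=np.arctan2(v[1],v[0]);print(np.degrees(st)-180)
b=g(178,500,.065)-hub;print('bar',np.degrees(np.arctan2(b[1],b[0]))-180)
for a,b in (((212,310),(215,390)),((235,308),(255,380)),((262,295),(295,365)),((288,280),(330,343)),((312,260),(360,318)),((333,235),(390,282)),((350,207),(415,245))):
    m=[(g(*q,.042)-hub)[:2] for q in(a,b)];print([ (np.linalg.norm(v).round(3),((np.arctan2(v[1],v[0])-st)%6.283).round(3)) for v in m])
E
```

```text
[ 0.5852762 -0.0271475  0.068    ] [0.48764878 0.02049539 0.108     ] 0.10863221364347184
-26.012710551358424
bar -25.990231857762637
[(np.float64(0.045), np.float64(0.189)), (np.float64(0.065), np.float64(0.145))]
[(np.float64(0.046), np.float64(0.311)), (np.float64(0.064), np.float64(0.305))]
[(np.float64(0.046), np.float64(0.47)), (np.float64(0.065), np.float64(0.468))]
[(np.float64(0.046), np.float64(0.627)), (np.float64(0.065), np.float64(0.624))]
[(np.float64(0.046), np.float64(0.788)), (np.float64(0.065), np.float64(0.77))]
[(np.float64(0.046), np.float64(0.953)), (np.float64(0.064), np.float64(0.942))]
[(np.float64(0.046), np.float64(1.116)), (np.float64(0.065), np.float64(1.103))]
```

>>> apply_moves(
  motion="-0.001 0 0.03 0 0 0 0.06; -0.001 0 0.06 0 0 0 0.06; -0.001 0 0.09 0 0 0 0.06; -0.001 0 0.11 0 0 0 0.06; -0.001 0 0.12 0 0 0 0.06; -0.001 0 0.126 0 0 0 0.06; -0.001 0 0.126 0 0 0 0.05; -0.001 0 0.126 0 0 0 0.04",
)

```text
time_s: 18.7
position: [0.4876, 0.0216, 0.0742]
tcp_rot: [[0.898, -0.44, 0.001], [-0.44, -0.898, -0.0], [0.001, -0.0, -1.0]]
force: [0.2, -0.7, -0.5]
opening: 0.544
```

>>> apply_moves(
  motion="0 0 0 0 0 0 0.03; 0 0 0 0 0 0 0.02; 0 0 0 0 0 0 0.01; 0 0 0 0 0 0 0; 0 0 0 0 0 0 0; 0 0 0 0 0 0 0; 0 0 0 0 0 0 0; 0 0 0 0 0 0 0",
)

```text
time_s: 19.7
position: [0.4873, 0.0219, 0.0737]
tcp_rot: [[0.898, -0.44, 0.0], [-0.44, -0.898, 0.0], [0.0, -0.0, -1.0]]
force: [0.6, 3.8, 2.8]
opening: 0.153
```

```bash
cat >> h.py <<'E'
C=np.array([.5858,-.0270])
def th():
    s=bot.read_state();P=np.array(s['position']);R=np.array(s['tcp_rot']);v=P[:2]-C
    a=np.arctan2(v[1],v[0])%(2*np.pi);st=np.pi-np.radians(26.0)
    F=np.array(s['force']);e=v/np.linalg.norm(v);t=np.array([-e[1],e[0]])
    print('t',round(s['time_s'],2),'P',P.round(4),'theta',(a-st).round(4),'r',np.linalg.norm(v).round(4),'toolyaw-26rel',(np.arctan2(R[1,0],R[0,0])+np.radians(26.0)).round(3),'Ft',(F[:2]@t).round(2),'Fr',(F[:2]@e).round(2),'Fz',F[2].round(2),'op',round(s['opening'],3))
E
python3 - <<'E'
from h import *
th()
im=bot.capture('wrist');cv2.imwrite('pics/w9.png',im[:,:,::-1])
E
```

```text
t 19.7 P [0.4873 0.0219 0.0737] theta -0.007 r 0.11 toolyaw-26rel -0.002 Ft -3.65 Fr 1.11 Fz 2.83 op 0.153
```

View pics/w9.png

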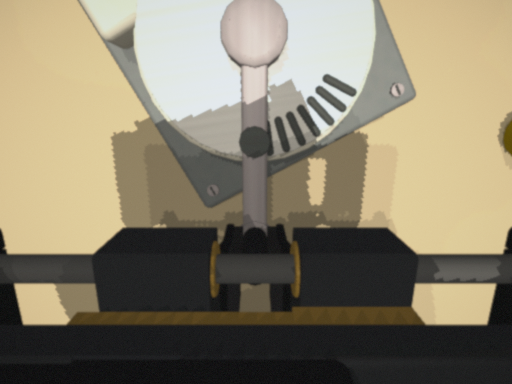

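>>> apply_moves(
  motion="0 0.0011 0 0 0 -0.57 0; 0 0.0022 0 0 0 -1.15 0; 0 0.0033 0 0 0 -1.72 0; 0.0001 0.0044 0 0 0 -2.29 0; 0.0001 0.0044 0 0 0 -2.29 0; 0.0001 0.0044 0 0 0 -2.29 0; 0.0001 0.0044 0 0 0 -2.29 0; 0.0001 0.0044 0 0 0 -2.29 0",
)

```text
time_s: 20.75
position: [0.4857, 0.0184, 0.0737]
tcp_rot: [[0.915, -0.404, 0.001], [-0.404, -0.915, 0.001], [0.001, -0.002, -1.0]]
force: [2.1, 7.8, 1.2]
opening: 0.148
```

```bash
python3 -c "
from h import *
th()"
```

```text
t 20.75 P [0.4857 0.0184 0.0737] theta 0.0277 r 0.1099 toolyaw-26rel 0.037 Ft -7.98 Fr 1.33 Fz 1.18 op 0.148
```

>>> apply_moves(
  motion="0 0.0011 0 0 0 -0.57 0; 0 0.0022 0 0 0 -1.15 0; 0 0.0033 0 0 0 -1.72 0; 0.0001 0.0044 0 0 0 -2.29 0; 0.0001 0.0044 0 0 0 -2.29 0; 0.0001 0.0044 0 0 0 -2.29 0; 0.0001 0.0044 0 0 0 -2.29 0; 0.0001 0.0044 0 0 0 -2.29 0",
)

```text
time_s: 21.75
position: [0.484, 0.0144, 0.0736]
tcp_rot: [[0.93, -0.368, 0.001], [-0.368, -0.93, 0.001], [0.0, -0.002, -1.0]]
force: [1.6, 7.5, 2.5]
opening: 0.15
```

```bash
python3 -c "
from h import *
th()"
```

```text
t 21.75 P [0.484  0.0144 0.0736] theta 0.0674 r 0.1099 toolyaw-26rel 0.077 Ft -7.51 Fr 1.34 Fz 2.55 op 0.15
```

>>> apply_moves(
  motion="0 0.0011 0 0 0 -0.57 0; 0 0.0022 0 0 0 -1.15 0; 0 0.0033 0 0 0 -1.72 0; 0.0001 0.0044 0 0 0 -2.29 0; 0.0001 0.0044 0 0 0 -2.29 0; 0.0001 0.0044 0 0 0 -2.29 0; 0.0001 0.0044 0 0 0 -2.29 0; 0.0001 0.0044 0 0 0 -2.29 0",
)

```text
time_s: 22.75
position: [0.4826, 0.0106, 0.0738]
tcp_rot: [[0.944, -0.331, 0.001], [-0.331, -0.944, 0.002], [0.001, -0.002, -1.0]]
force: [2.6, 9.6, 3.7]
opening: 0.15
```

```bash
python3 -c "
from h import *
th()"
```

```text
t 22.75 P [0.4826 0.0106 0.0738] theta 0.1039 r 0.1098 toolyaw-26rel 0.117 Ft -9.86 Fr 0.85 Fz 3.67 op 0.15
```

>>> apply_moves(
  motion="0 0.0011 0 0 0 -0.57 0; 0 0.0022 0 0 0 -1.15 0; 0 0.0033 0 0 0 -1.72 0; 0.0001 0.0044 0 0 0 -2.29 0; 0.0001 0.0044 0 0 0 -2.29 0; 0.0001 0.0044 0 0 0 -2.29 0; 0.0001 0.0044 0 0 0 -2.29 0; 0.0001 0.0044 0 0 0 -2.29 0",
)

```text
time_s: 23.75
position: [0.4808, 0.0051, 0.0737]
tcp_rot: [[0.957, -0.291, 0.0], [-0.291, -0.957, -0.0], [0.0, 0.0, -1.0]]
force: [0.7, 2.7, 4.0]
opening: 0.15
```

```bash
python3 -c "
from h import *
th()"
```

```text
t 23.75 P [0.4808 0.0051 0.0737] theta 0.1574 r 0.1098 toolyaw-26rel 0.158 Ft -2.79 Fr 0.12 Fz 3.95 op 0.15
```

>>> apply_moves(
  motion="0 0.0011 0 0 0 -0.57 0; 0 0.0022 0 0 0 -1.15 0; 0 0.0033 0 0 0 -1.72 0; 0.0001 0.0044 0 0 0 -2.29 0; 0.0001 0.0044 0 0 0 -2.29 0; 0.0001 0.0044 0 0 0 -2.29 0; 0.0001 0.0044 0 0 0 -2.29 0; 0.0001 0.0044 0 0 0 -2.29 0",
)

```text
time_s: 24.75
position: [0.4798, 0.0015, 0.0736]
tcp_rot: [[0.967, -0.253, 0.001], [-0.253, -0.967, 0.001], [0.001, -0.001, -1.0]]
force: [1.1, 6.6, 4.5]
opening: 0.15
```

```bash
python3 -c "
from h import *
th()"
```

```text
t 24.75 P [0.4798 0.0015 0.0736] theta 0.1913 r 0.1097 toolyaw-26rel 0.198 Ft -6.68 Fr 0.64 Fz 4.46 op 0.15
```

>>> apply_moves(
  motion="0 0.0011 0 0 0 -0.57 0; 0 0.0022 0 0 0 -1.15 0; 0 0.0033 0 0 0 -1.72 0; 0.0001 0.0044 0 0 0 -2.29 0; 0.0001 0.0044 0 0 0 -2.29 0; 0.0001 0.0044 0 0 0 -2.29 0; 0.0001 0.0044 0 0 0 -2.29 0; 0.0001 0.0044 0 0 0 -2.29 0",
)

```text
time_s: 25.75
position: [0.4789, -0.0024, 0.0736]
tcp_rot: [[0.977, -0.215, 0.001], [-0.215, -0.977, 0.001], [0.001, -0.002, -1.0]]
force: [2.5, 7.5, 4.7]
opening: 0.151
```

```bash
python3 -c "
from h import *
th()"
```

```text
t 25.75 P [ 0.4789 -0.0024  0.0736] theta 0.2276 r 0.1097 toolyaw-26rel 0.237 Ft -7.86 Fr -0.71 Fz 4.67 op 0.151
```

>>> apply_moves(
  motion="0 0.0011 0 0 0 -0.57 0; 0 0.0022 0 0 0 -1.15 0; 0 0.0033 0 0 0 -1.72 0; 0.0001 0.0044 0 0 0 -2.29 0; 0.0001 0.0044 0 0 0 -2.29 0; 0.0001 0.0044 0 0 0 -2.29 0; 0.0001 0.0044 0 0 0 -2.29 0; 0.0001 0.0044 0 0 0 -2.29 0",
)

```text
time_s: 26.75
position: [0.4781, -0.0064, 0.0737]
tcp_rot: [[0.984, -0.176, 0.001], [-0.176, -0.984, 0.002], [0.001, -0.002, -1.0]]
force: [2.1, 9.9, 5.7]
opening: 0.15
```

```bash
python3 -c "
from h import *
th()"
```

```text
t 26.75 P [ 0.4781 -0.0064  0.0737] theta 0.2645 r 0.1096 toolyaw-26rel 0.277 Ft -10.1 Fr -0.23 Fz 5.65 op 0.15
```

>>> apply_moves(
  motion="0 0.0011 0 0 0 -0.57 0; 0 0.0022 0 0 0 -1.15 0; 0 0.0033 0 0 0 -1.72 0; 0.0001 0.0044 0 0 0 -2.29 0; 0.0001 0.0044 0 0 0 -2.29 0; 0.0001 0.0044 0 0 0 -2.29 0; 0.0001 0.0044 0 0 0 -2.29 0; 0.0001 0.0044 0 0 0 -2.29 0",
)

```text
time_s: 27.75
position: [0.4773, -0.0113, 0.0737]
tcp_rot: [[0.991, -0.136, 0.001], [-0.136, -0.991, 0.001], [0.001, -0.001, -1.0]]
force: [3.5, 6.1, 5.7]
opening: 0.152
```

```bash
python3 -c "
from h import *
th()"
```

```text
t 27.75 P [ 0.4773 -0.0113  0.0737] theta 0.3101 r 0.1096 toolyaw-26rel 0.318 Ft -6.51 Fr -2.63 Fz 5.66 op 0.152
```

>>> apply_moves(
  motion="0 0.0011 0 0 0 -0.57 0; 0 0.0022 0 0 0 -1.15 0; 0 0.0033 0 0 0 -1.72 0; 0.0001 0.0044 0 0 0 -2.29 0; 0.0001 0.0044 0 0 0 -2.29 0; 0.0001 0.0044 0 0 0 -2.29 0; 0.0001 0.0044 0 0 0 -2.29 0; 0.0001 0.0044 0 0 0 -2.29 0",
)

```text
time_s: 28.75
position: [0.4768, -0.0157, 0.0737]
tcp_rot: [[0.995, -0.096, 0.001], [-0.096, -0.995, 0.001], [0.001, -0.001, -1.0]]
force: [2.3, 6.8, 4.7]
opening: 0.151
```

```bash
python3 -c "
from h import *
th()"
```

```text
t 28.75 P [ 0.4768 -0.0157  0.0737] theta 0.3508 r 0.1096 toolyaw-26rel 0.358 Ft -7.04 Fr -1.6 Fz 4.69 op 0.151
```

>>> apply_moves(
  motion="0 0.0011 0 0 0 -0.57 0; 0 0.0022 0 0 0 -1.15 0; 0 0.0033 0 0 0 -1.72 0; 0.0001 0.0044 0 0 0 -2.29 0; 0.0001 0.0044 0 0 0 -2.29 0; 0.0001 0.0044 0 0 0 -2.29 0; 0.0001 0.0044 0 0 0 -2.29 0; 0.0001 0.0044 0 0 0 -2.29 0",
)

```text
time_s: 29.75
position: [0.4765, -0.0197, 0.0736]
tcp_rot: [[0.998, -0.057, 0.001], [-0.057, -0.998, 0.002], [0.001, -0.002, -1.0]]
force: [2.3, 8.6, 4.6]
opening: 0.151
```

```bash
python3 -c "
from h import *
th()"
```

```text
t 29.75 P [ 0.4765 -0.0197  0.0736] theta 0.3871 r 0.1096 toolyaw-26rel 0.397 Ft -8.77 Fr -1.68 Fz 4.63 op 0.151
```

>>> apply_moves(
  motion="0 0.0011 0 0 0 -0.57 0; 0 0.0022 0 0 0 -1.15 0; 0 0.0033 0 0 0 -1.72 0; 0.0001 0.0044 0 0 0 -2.29 0; 0.0001 0.0044 0 0 0 -2.29 0; 0.0001 0.0044 0 0 0 -2.29 0; 0.0001 0.0044 0 0 0 -2.29 0; 0.0001 0.0044 0 0 0 -2.29 0",
)

```text
time_s: 30.75
position: [0.4763, -0.0237, 0.0737]
tcp_rot: [[1.0, -0.017, 0.001], [-0.017, -1.0, 0.002], [0.001, -0.002, -1.0]]
force: [1.7, 10.0, 5.3]
opening: 0.149
```

```bash
python3 -c "
from h import *
th()"
```

```text
t 30.75 P [ 0.4763 -0.0237  0.0737] theta 0.4237 r 0.1095 toolyaw-26rel 0.437 Ft -10.04 Fr -1.43 Fz 5.32 op 0.149
```

>>> apply_moves(
  motion="0 0.0011 0 0 0 -0.57 0; 0 0.0022 0 0 0 -1.15 0; 0 0.0033 0 0 0 -1.72 0; 0.0001 0.0044 0 0 0 -2.29 0; 0.0001 0.0044 0 0 0 -2.29 0; 0.0001 0.0044 0 0 0 -2.29 0; 0.0001 0.0044 0 0 0 -2.29 0; 0.0001 0.0044 0 0 0 -2.29 0",
)

```text
time_s: 31.75
position: [0.4764, -0.0287, 0.0737]
tcp_rot: [[1.0, 0.023, 0.001], [0.023, -1.0, 0.001], [0.001, -0.001, -1.0]]
force: [1.4, 7.0, 4.8]
opening: 0.149
```

```bash
python3 -c "
from h import *
th()"
```

```text
t 31.75 P [ 0.4764 -0.0287  0.0737] theta 0.4691 r 0.1094 toolyaw-26rel 0.477 Ft -7.02 Fr -1.48 Fz 4.83 op 0.149
```

>>> apply_moves(
  motion="0 0.0011 0 0 0 -0.57 0; 0 0.0022 0 0 0 -1.15 0; 0 0.0033 0 0 0 -1.72 0; 0 0.0044 0 0 0 -2.29 0; 0 0.0044 0 0 0 -2.29 0; 0 0.0044 0 0 0 -2.29 0; 0 0.0044 0 0 0 -2.29 0; 0 0.0044 0 0 0 -2.29 0",
)

```text
time_s: 32.75
position: [0.4766, -0.0332, 0.0736]
tcp_rot: [[0.998, 0.064, 0.001], [0.064, -0.998, 0.001], [0.001, -0.001, -1.0]]
force: [2.3, 6.8, 4.8]
opening: 0.147
```

```bash
python3 -c "
from h import *
th()"
```

```text
t 32.75 P [ 0.4766 -0.0332  0.0736] theta 0.5106 r 0.1094 toolyaw-26rel 0.517 Ft -6.64 Fr -2.63 Fz 4.75 op 0.147
```

>>> apply_moves(
  motion="0 0.0011 0 0 0 -0.57 0; 0 0.0022 0 0 0 -1.15 0; 0 0.0033 0 0 0 -1.72 0; 0 0.0044 0 0 0 -2.29 0; 0 0.0044 0 0 0 -2.29 0; 0 0.0044 0 0 0 -2.29 0; 0 0.0044 0 0 0 -2.29 0; 0 0.0044 0 0 0 -2.29 0",
)

```text
time_s: 33.75
position: [0.4768, -0.0371, 0.0736]
tcp_rot: [[0.995, 0.103, 0.001], [0.103, -0.995, 0.002], [0.001, -0.002, -1.0]]
force: [3.8, 8.8, 4.5]
opening: 0.15
```

```bash
python3 -c "
from h import *
th()"
```

```text
t 33.75 P [ 0.4768 -0.0371  0.0736] theta 0.5462 r 0.1094 toolyaw-26rel 0.557 Ft -8.46 Fr -4.57 Fz 4.5 op 0.15
```

>>> apply_moves(
  motion="0 0.0011 0 0 0 -0.57 0; 0 0.0022 0 0 0 -1.15 0; 0 0.0033 0 0 0 -1.72 0; 0 0.0044 0 0 0 -2.29 0; 0 0.0044 0 0 0 -2.29 0; 0 0.0044 0 0 0 -2.29 0; 0 0.0044 0 0 0 -2.29 0; 0 0.0044 0 0 0 -2.29 0",
)

```text
time_s: 34.75
position: [0.4774, -0.041, 0.0736]
tcp_rot: [[0.99, 0.142, 0.001], [0.142, -0.99, 0.003], [0.001, -0.002, -1.0]]
force: [1.9, 10.6, 4.5]
opening: 0.152
```

```bash
python3 -c "
from h import *
th()"
```

```text
t 34.75 P [ 0.4774 -0.041   0.0736] theta 0.5823 r 0.1093 toolyaw-26rel 0.596 Ft -10.31 Fr -3.22 Fz 4.55 op 0.152
```

>>> apply_moves(
  motion="0 0.0011 0 0 0 -0.57 0; 0 0.0022 0 0 0 -1.15 0; 0 0.0033 0 0 0 -1.72 0; 0 0.0044 0 0 0 -2.29 0; 0 0.0044 0 0 0 -2.29 0; 0 0.0044 0 0 0 -2.29 0; 0 0.0044 0 0 0 -2.29 0; 0 0.0044 0 0 0 -2.29 0",
)

```text
time_s: 35.75
position: [0.4783, -0.0462, 0.0737]
tcp_rot: [[0.983, 0.182, 0.002], [0.182, -0.983, 0.001], [0.002, -0.001, -1.0]]
force: [3.4, 7.7, 5.5]
opening: 0.15
```

```bash
python3 -c "
from h import *
th()"
```

```text
t 35.75 P [ 0.4783 -0.0462  0.0737] theta 0.6306 r 0.1092 toolyaw-26rel 0.637 Ft -6.98 Fr -4.71 Fz 5.54 op 0.15
```

>>> apply_moves(
  motion="0 0.0011 0 0 0 -0.57 0; 0 0.0022 0 0 0 -1.15 0; 0 0.0033 0 0 0 -1.72 0; 0 0.0044 0 0 0 -2.29 0; 0 0.0044 0 0 0 -2.29 0; 0 0.0044 0 0 0 -2.29 0; 0 0.0044 0 0 0 -2.29 0; 0 0.0044 0 0 0 -2.29 0",
)

```text
time_s: 36.75
position: [0.4791, -0.0504, 0.0736]
tcp_rot: [[0.975, 0.221, 0.002], [0.221, -0.975, 0.001], [0.002, -0.001, -1.0]]
force: [2.5, 8.0, 3.8]
opening: 0.151
```

```bash
python3 -c "
from h import *
th()
im=bot.capture('wrist');cv2.imwrite('pics/w10.png',im[:,:,::-1])"
```

```text
t 36.75 P [ 0.4791 -0.0504  0.0736] theta 0.6701 r 0.1092 toolyaw-26rel 0.677 Ft -7.33 Fr -4.13 Fz 3.76 op 0.151
```

View pics/w10.png

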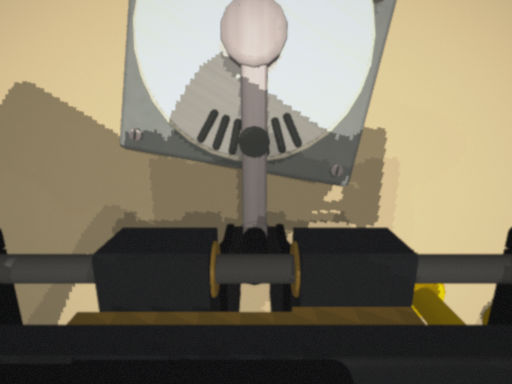

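>>> apply_moves(
  motion="0 0.0008 0 0 0 -0.4 0; 0 0.0017 0 0 0 -0.86 0; 0 0.0017 0 0 0 -0.86 0; 0 0.0017 0 0 0 -0.86 0; 0 0.0017 0 0 0 -0.86 0; 0 0.0017 0 0 0 -0.86 0; 0 0.0017 0 0 0 -0.86 0; 0 0.0017 0 0 0 -0.86 0",
)

```text
time_s: 37.8
position: [0.4794, -0.0519, 0.0736]
tcp_rot: [[0.972, 0.236, 0.002], [0.236, -0.972, 0.002], [0.002, -0.001, -1.0]]
force: [3.6, 8.1, 3.9]
opening: 0.147
```

```bash
python3 -c "
from h import *
th()
im=bot.capture('wrist');crop(im,190,320,0,160,4,'w11.png')
im=bot.capture('side');crop(im,80,380,80,340,2,'s11.png');th()"
```

```text
t 37.8 P [ 0.4794 -0.0519  0.0736] theta 0.6837 r 0.1093 toolyaw-26rel 0.692 Ft -7.07 Fr -5.37 Fz 3.91 op 0.147
t 37.9 P [ 0.4794 -0.0519  0.0736] theta 0.6837 r 0.1092 toolyaw-26rel 0.692 Ft -7.68 Fr -6.06 Fz 4.42 op 0.15
```

View pics/w11.png

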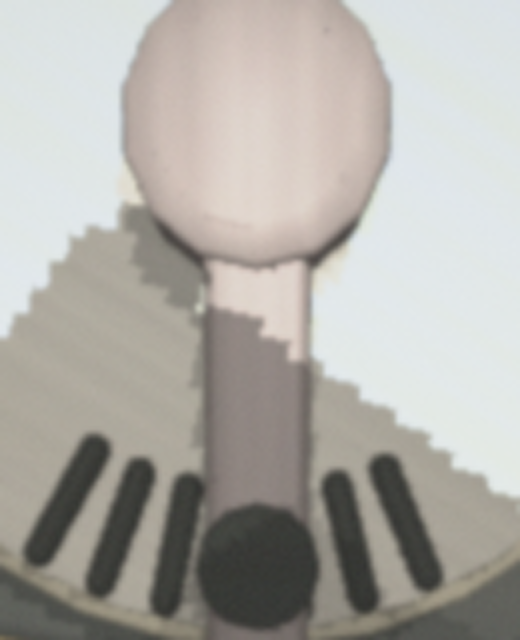

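View pics/s11.png

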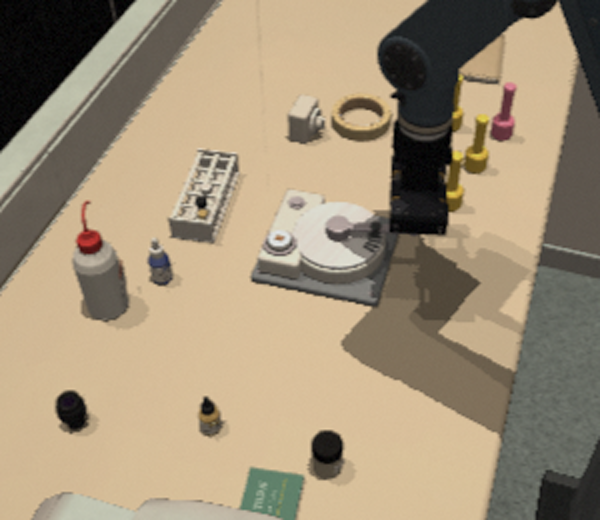

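```bash
python3 -c "
from h import *
th();print(bot.hand_in())"
```

```text
t 37.9 P [ 0.4794 -0.0519  0.0736] theta 0.6837 r 0.1092 toolyaw-26rel 0.692 Ft -7.68 Fr -6.06 Fz 4.42 op 0.15
the job is handed in; nothing more can be done
None
```

The job is done and handed in at 37.9 s (limit 72 s), with the arm holding the lever just past its fourth click. `hand_in` gave no verdict.

- **Lock pin:** I knocked it down with the white mallet only. It bottomed solidly at about 12 N, and pictures after lifting off showed it staying down on its bush.
- **Mallet:** I stood it back at its starting place and let go. The wrist picture afterwards showed it upright. In the last side view the arm hides it, so I did not check it again at the end.
- **Lever:** I gripped the post and swung it in steps of about 0.04 rad. The push rose to about 10 N before each of four drops, at about 0.15, 0.31, 0.47 and 0.63 rad from the stop. That matches the rib angles I measured in the pictures.
- **Final hold:** The lever is held at 0.684 rad, past rib 4 (about 0.63) and well short of rib 5 (about 0.79). The tangential push is about 7.5 N, which is only the return spring. The last wrist picture shows three ribs behind the bar, two ahead and two hidden under it, which fits a position between ribs 4 and 5.
- **Other things on the bench:** Those visible in the last side view look undisturbed.

The sideways (radial) and vertical forces at the post crept up to about 6 N and 4 N, because the path drifted about 0.8 mm inward. The grip held throughout.

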